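# Empty the polishing drum, then fit its axle clip

## Robot

A 6-joint arm with a two-finger parallel gripper is mounted at the origin on the work surface. World frame = base frame: x ahead of the robot, y to its left, z up, the work surface at z = 0. Lengths are in m, angles in rad, forces in N, time in s.
With the tool pointing down it reaches from about 0.35 to 0.775 m from the base axis. Payload 5.5 kg.
Tool frame: the origin (TCP) lies at the very end of the fingers, on their centre line; the grasp point (between the pads) lies 19 mm behind it; z points along the fingers, y is the line along which they close (so a half turn about z gives the same grasp; the last joint's range is limited). The gripper opens to 85 mm and grips with 20 to 120 N. Pads are 22 mm wide; open, the fingers measure 114 mm over their backs; the gripper's body (76 mm by 85 mm) begins 54 mm behind the grasp point. The pads swing forward as they close: fully open they stand 13 mm farther back than shut.
Start: joints at [-1.271, 0.313, 0.046, 1.304, 0, 1.431], TCP at [0.245, -0.52, 0.231] pointing down, gripper open.
Joint ranges: [-2.76, 2.76], [-0.86, 1.69], [-1.03, 1.26], [-2.2, 2.34], [-1.47, 1.5], [-3.14, 3.14]. Speed limits (rad/s): [2.57, 2.57, 3.14, 3.14, 3.14, 3.14].

## Interface

Orientations are given as a unit quaternion [w, x, y, z].
In Python, from workcell import env, viewer, nets gives the robot as it stands. The module is installed in compiled form; this text tells all that it offers.
- The arm moves only by the shell command python3 -m creep 'ROWS' [OPENING] [FORCE]. ROWS is a JSON list of rows, 1 to 8 of them, each of 6 numbers: dx, dy, dz in m, then a rotation vector rx, ry, rz in rad; each row is the pose to reach, as a shift and turn from the pose commanded when the command began, along the tool's axes at that moment; what a row does not reach only later rows make up. A row lasts 1/8 s, in which the tool goes at most 0.0625 m and 0.188 rad, less where a joint would pass 70% of its speed; a pose out of reach is approached as far as the arm can. OPENING is the finger opening in m, set as the command begins (- or left out keeps the last). The fingers move at their own pace and stop on an object; FORCE is the grip in N (left out, the last holds). Time passes only in rows, so rows that do not move let the fingers close. It prints the time, the measured TCP pose, the force, the opening and the grip force at its end.
- env.get_state(): the state, without advancing time (a new reading comes with each control period).
- viewer.read_camera(name): name is "scene" or "top"; returns a dict with "image" (384x512x3 uint8, red, green, blue), "K" (3x3 intrinsics, pixels), "D" ([k1, k2, p1, p2, k3] as OpenCV has them; the pictures are not rectified), "R" (3x3) and "t" (3): a world point X has camera coordinates R X + t. Camera axes: x right, y down, z forward; pixel columns grow to the right and rows downward; lengths in m; the calibration is good to about 2 mm. A picture is of the moment at which its call begins. There is no depth.
- env.hand_in(): hands the job in; it is judged then, once.
Trained networks look in a picture, given as the dict that the camera call returned (one of the last four; its "shot" number tells which), for a name from the list of things; names that differ only in an ending like _2 or _b are one class to them, and where a whole thing is asked for, a point or a joint stands for the part that bears it (a point fixed in the world has none). Each returns a list of dicts, best first, with "confidence" (0 to 1); they miss things now and then, are a little off and sometimes report something else, mostly with a low value. They report only what shows in the picture. A call takes as long as a camera call. They do not tell look-alikes from the thing itself.
- nets.outline_of(label, picture): "region" (384x512 bool, what is visible of it) and "box" ([left, top, right, bottom] in pixels, round what is visible of it).
The state is a dict: "clock": time; "joint_pos": joint angles; "qvel": joint speeds; "tau": joint torques, N m; "tcp_pos": TCP position; "orientation": TCP orientation; "wrist_force": force on the tool from outside, world axes, zero at the start; "ft_torque": the same for the moment, N m; "finger_gap": finger opening in m; "grip_force": force on a finger pad.
Only numpy, scipy, OpenCV 4.12 (cv2) and the standard library are available. Lean on these libraries where they do the work, as an engineer would, in place of code of your own. Each camera call takes 0.05 s, during which the arm holds its last target. There are 200 camera calls.

## Task

Tip the tumbler's drum by its handle until all five polishing stones have fallen into the catch tray, and swing it back fully upright. Then take the circlip pliers out of their stand, squeeze them to their stop so that the clip on their tips is spread wide, slide the clip over the free end of the axle stub until it is level with the groove, and finish there still holding: pliers upright, clip spread and centred around the axle without touching it. Do not disturb the other things on the bench.

Things in the scene. Friction and masses are not known exactly. Their poses are not given: they have to be found in the camera images.
- machine: Fixed grey tumbler frame: base 250 x 130 x 8 mm, two upright cheeks 50 mm wide, 120 mm high, outer faces at own y = +-56 mm. Origin on the bench straight below the axle; own z up, own y along the level axle, 105 mm above the bench. The drum hangs between the cheeks, handle on the own +x side, tray below it and towards own -x. Stub on the -y side. Yaw varies.
- groove (a point): Centre of the ring groove in the axle stub, on the axle's centre line, 105 mm above the bench, 72 mm from the machine's origin along its own -y, 26 mm inward from the stub's free end. Groove 8 mm wide, 20 mm in diameter. Axes as the machine's.
- drum (a joint): Tilt of the aluminium cup-shaped drum on its axle, rad. 0: upright, mouth up, at a stop; grows to 2.45 (stop) as the mouth swings to own -x and down over the tray, the handle going from +x over the top. Easy hinge, bottom-heavy: let go upright, it rests at its stop. Cup 72 mm across the mouth, 56 at the foot, 70 tall, axle 45 mm above its underside. From 2.35 rad all stones slide out.
- drum_bar (a point): Middle of the drum's handle: a round bar 12 mm thick, 72 mm long, parallel to the axle, 95 mm from the axle's centre line, at axle height on the own +x side while the drum is upright, with 50 mm of free space between bar and cup, the cup's rim 25 mm higher than the bar. It turns with the drum, and may turn in the fingers while the gripper keeps pointing down.
- stub_end (a point): Centre of the free end of the plain steel axle stub, 98 mm from the machine's axle middle along own -y. The stub is 26 mm in diameter (the last 4 mm taper to 18) and sticks 42 mm out of the cheek; at the +y cheek there is only a 10 mm boss.
- tray_in (a point): Centre of the inner floor of the open aluminium catch tray, fixed on the machine, 11 mm above the bench, 40 mm from the axle towards own -x. Inside 154 mm (own x) x 82 mm (own y), walls 21 mm high. Axes as the machine's.
- piece0: White ceramic polishing stone, a cylinder 14 mm in diameter and 14 mm tall, about 12 g, at first in the drum. Origin at the centre of one end face.
- piece1: White ceramic polishing stone, a cylinder 14 mm in diameter and 14 mm tall, about 12 g, at first in the drum. Origin at the centre of one end face.
- piece2: White ceramic polishing stone, a cylinder 14 mm in diameter and 14 mm tall, about 12 g, at first in the drum. Origin at the centre of one end face.
- piece3: White ceramic polishing stone, a cylinder 14 mm in diameter and 14 mm tall, about 12 g, at first in the drum. Origin at the centre of one end face.
- piece4: White ceramic polishing stone, a cylinder 14 mm in diameter and 14 mm tall, about 12 g, at first in the drum. Origin at the centre of one end face.
- stand: Fixed wooden pliers stand: base 70 x 90 x 10 mm with four upright posts, tops 98 mm above the bench (lips 106 mm), within own x +-14 mm, y +-31 mm. Origin on the bench below the middle. The pliers' cross-plates rest on the posts, the clip hangs between them; they lift straight up.
- pliers: Circlip pliers, 0.2 kg, upright in the stand, handles up, the open dark spring clip fixed on their two tips (it stays on). Origin: centre of the clip, 40 mm above the bench at the start. Own z up to the handles, x the clip's axis, y the squeeze direction; alike after a half turn about z. Cross-plates (20 x 50 mm, underside z = 58 mm) rest on the stand. Handles z = 104 to 170 mm.
- pliers_grip (a point): Point to grip the pliers: midway between the black handles, 140 mm above the clip's centre. Here they measure 56 mm over their outer faces (along own y) when free, 66 mm at the top, and 32 mm squeezed to the stop, outer faces then parallel and upright; 12 mm thick along x. Squeezing takes about 9 N here; pressing harder on the stop does no harm. Axes as the pliers'.
- clip (a point): Centre of the clip (the pliers' origin). Clip 4 mm thick along x; inside width 22 mm when free (too narrow for the axle), a round 34 mm opening about this point when fully spread; its gap is at the top, between the tips. Axes as the pliers'.
- spread (a joint): Swing of each pliers lever, rad: 0 free, about 0.175 squeezed to the stop with the clip fully spread (up to 0.2 if pressed hard); springs back when let go.
- screwdriver: Loose screwdriver with wooden handle lying on the bench, a bystander.
- brush: Loose wooden brush lying on the bench, a bystander.
- jar: Loose amber glass jar 48 mm across, 60 mm tall, a bystander.
- tin: Loose brass tin 48 mm across, 45 mm tall, a bystander.
- bench_block: Loose steel bench block 60 x 60 x 22 mm, a bystander.
- loupe: Loose black eye loupe 36 mm across, 24 mm tall, a bystander.
Things that resemble listed ones, but are neither listed nor needed, are in the scene too. What is shaped like the pliers but blue or turquoise is not meant.

How it is judged:
On the way, in this order (a step that is already met when the one before it is completed fails the run):
1. all five stones lie in the catch tray (x of piece0 in the frame of tray_in between -0.082 and 0.082 m and y of piece0 in the frame of tray_in between -0.045 and 0.045 m and z of piece0 in the frame of tray_in between -0.005 and 0.036 m and x of piece1 in the frame of tray_in between -0.082 and 0.082 m and y of piece1 in the frame of tray_in between -0.045 and 0.045 m and z of piece1 in the frame of tray_in between -0.005 and 0.036 m and x of piece2 in the frame of tray_in between -0.082 and 0.082 m and y of piece2 in the frame of tray_in between -0.045 and 0.045 m and z of piece2 in the frame of tray_in between -0.005 and 0.036 m and x of piece3 in the frame of tray_in between -0.082 and 0.082 m and y of piece3 in the frame of tray_in between -0.045 and 0.045 m and z of piece3 in the frame of tray_in between -0.005 and 0.036 m and x of piece4 in the frame of tray_in between -0.082 and 0.082 m and y of piece4 in the frame of tray_in between -0.045 and 0.045 m and z of piece4 in the frame of tray_in between -0.005 and 0.036 m), for 0.2 s.
2. the drum is upright again, the stones still in the tray (all of step 1 and value of joint drum below 0.12 rad), for 0.2 s.
3. the pliers are lifted out of the stand by the fingers, clip spread (z of pliers in the frame of stand above 0.09 m and contact force between the fingers and pliers above 4 N and value of joint spread above 0.145 rad), for 0.2 s.
At the end, for the whole second after the job is handed in: Stones in the tray, drum upright within 0.12 rad; pliers held by the fingers (4 N or more), upright within 0.12 rad, still; lever swing over 0.145 rad; clip within 3.5 mm of the groove along the axle, 5.5 mm overall, 0.12 rad of its axis, touching the machine with under 1 N (all of step 2 and value of joint spread above 0.145 rad and y of clip in the frame of groove between -0.0035 and 0.0035 m and distance between clip and groove below 0.0055 m and angle between the x axis of clip and the y axis of groove, either way round below 0.12 rad and angle between pliers's own z axis and vertical below 0.12 rad and contact force between pliers and machine below 1 N and contact force between the fingers and pliers above 4 N and linear speed of pliers below 0.02 m/s); the arm keeps its last pose, push and grip.
It fails at once if a bystander is pushed more than 30 mm (distance of any of screwdriver, brush, jar, tin, bench_block, loupe from where it was at the start of the episode above 0.03 m).
It also fails if it takes over 59 s, if anything falls off the work surface, if the arm or the gripper's body presses on something with over 40 N, if the wrist force passes 120 N, or if a joint passes its speed limit or range.

## Working session

There is one attempt and no reset: what is moved stays moved. The work goes in short steps, Python scripts to look and compute and a shell command to move; the robot and the scene stay as the last step left them, time stands still between calls to the robot, and variables do not carry over. Pictures are saved under pics/ and viewed, at most 10 in all, crops included, and the job is handed in when it is done.

```bash
mkdir -p pics
python3 - <<'E'
from workcell import env, viewer, nets
import cv2, numpy as np, pickle
d={}
for c in ["scene","top"]:
    p=viewer.read_camera(c); d[c]=p
    cv2.imwrite(f"pics/{c}0.png",cv2.resize(p["image"][:,:,::-1],(800,600),interpolation=cv2.INTER_CUBIC))
    print(c,p["K"].round(1).tolist(),p["D"],p["R"].round(3).tolist(),p["t"])
    for n in ["machine","drum","stand","pliers"]:
        print(n,[(r["box"],round(r["confidence"],2)) for r in nets.outline_of(n,p)])
pickle.dump(d,open("cams.pkl","wb"))
print(env.get_state())
E
```

```text
scene [[375.3, 0.0, 257.0], [0.0, 375.3, 194.0], [0.0, 0.0, 1.0]] [0.00544382 0.         0.         0.         0.        ] [[-0.456, 0.89, 0.007], [0.712, 0.37, -0.597], [-0.534, -0.267, -0.802]] [ 0.31217371 -0.29734727  1.35742755]
machine [([254.7, 196.9, 339.8, 282.7], 0.87), ([408.2, 223.5, 417.7, 289.9], 0.49)]
drum [([265.7, 206.9, 316.9, 259.1], 0.75)]
stand [([187.6, 154.9, 220.6, 199.7], 0.62)]
pliers [([198.0, 118.1, 235.6, 145.4], 0.74), ([187.2, 128.9, 204.2, 170.6], 0.7), ([94.1, 164.8, 143.0, 212.4], 0.67)]
top [[450.7, 0.0, 254.7], [0.0, 450.7, 186.0], [0.0, 0.0, 1.0]] [-0.05325044  0.          0.          0.          0.        ] [[-0.022, -1.0, 0.007], [-0.993, 0.021, -0.118], [0.118, -0.009, -0.993]] [-0.07077113  0.53842335  1.38939785]
machine []
drum [([192.9, 142.2, 226.6, 182.8], 0.72), ([323.3, 136.1, 338.1, 153.9], 0.56), ([113.7, 203.0, 130.0, 238.8], 0.5), ([371.8, 198.0, 388.9, 259.3], 0.19)]
stand [([301.9, 178.9, 327.3, 210.0], 0.71)]
pliers [([307.1, 242.7, 362.8, 273.8], 0.72), ([372.6, 128.7, 389.3, 177.2], 0.61)]
{'clock': 0.5, 'joint_pos': array([-1.27063722e+00,  3.13215501e-01,  4.60831481e-02,  1.30359632e+00,
       -1.75394098e-05,  1.43120510e+00]), 'qvel': array([ 0.0011218 , -0.00014878,  0.00077797, -0.00045392,  0.00117826,
        0.00023067]), 'tau': array([-1.58939612e-03, -4.80000508e+01,  2.98534334e+01,  2.03063108e-03,
       -1.55189696e-04, -7.36478398e-07]), 'tcp_pos': array([ 0.24478629, -0.5203297 ,  0.23130745]), 'orientation': array([ 3.44199806e-05,  9.75924683e-01,  2.18107798e-01, -6.02871944e-06]), 'wrist_force': array([-0.06574837, -0.39352088,  0.54112439]), 'ft_torque': array([-0.0238341 , -0.00447665, -0.02119672]), 'grip_force': 0.0, 'finger_gap': 0.08556389426761261}
```

View pics/scene0.png

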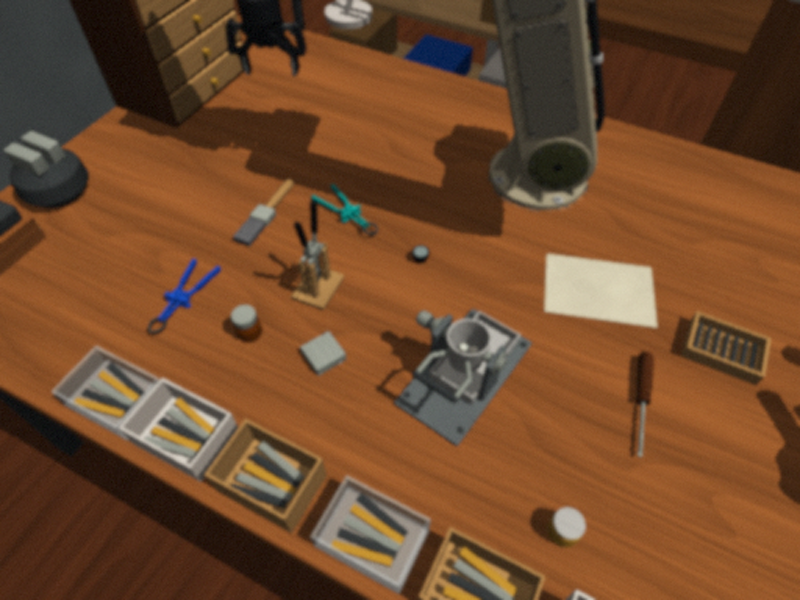

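View pics/top0.png

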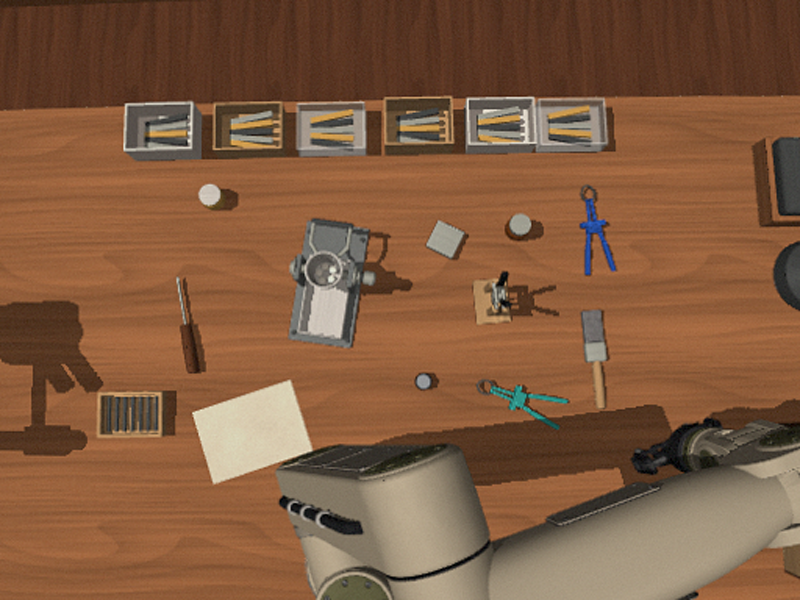

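The two pictures show the machine at scene (465,350), handle towards +x and stub to the right in the top view (370,278). The pliers candidates are the black-handled ones standing in the wooden stand (scene (312,240), top (500,290)), the blue ones lying at (180,298) and the turquoise ones lying at (345,210). The black pair in the stand fits. I'll confirm it in a crop.

Run:
```python
import cv2, numpy as np, pickle
d=pickle.load(open("cams.pkl","rb"))
def crop(c,x,y,w,h,s=5):
    im=cv2.resize(d[c]["image"][y:y+h,x:x+w,::-1],None,fx=s,fy=s,interpolation=cv2.INTER_CUBIC)
    for k in range(0,w,10): cv2.line(im,(k*s,0),(k*s,6),(0,255,255),1); (k%20==0) and cv2.putText(im,str(x+k),(k*s,16),0,.35,(0,255,255),1)
    for k in range(0,h,10): cv2.line(im,(0,k*s),(6,k*s),(0,255,255),1); (k%20==0) and cv2.putText(im,str(y+k),(8,k*s+4),0,.35,(0,255,255),1)
    return im
a=np.hstack([crop("top",180,136,72,90,6),np.zeros((540,8,3),np.uint8),crop("top",294,160,60,90,6)])
cv2.imwrite("pics/c1.png",a)
b=np.hstack([crop("scene",245,190,100,100),np.zeros((500,8,3),np.uint8),crop("scene",175,115,56,100)])
cv2.imwrite("pics/c2.png",b);print(a.shape,b.shape)
```

```text
(540, 800, 3) (500, 788, 3)
```

View pics/c1.png

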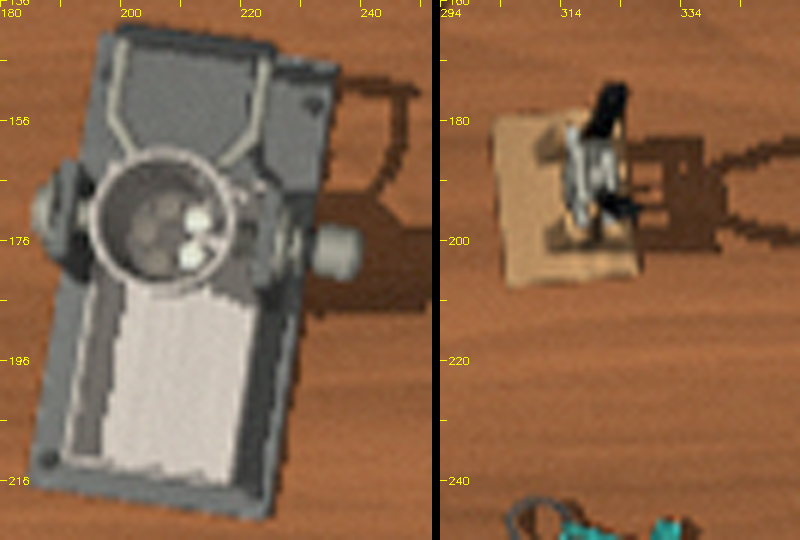

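View pics/c2.png

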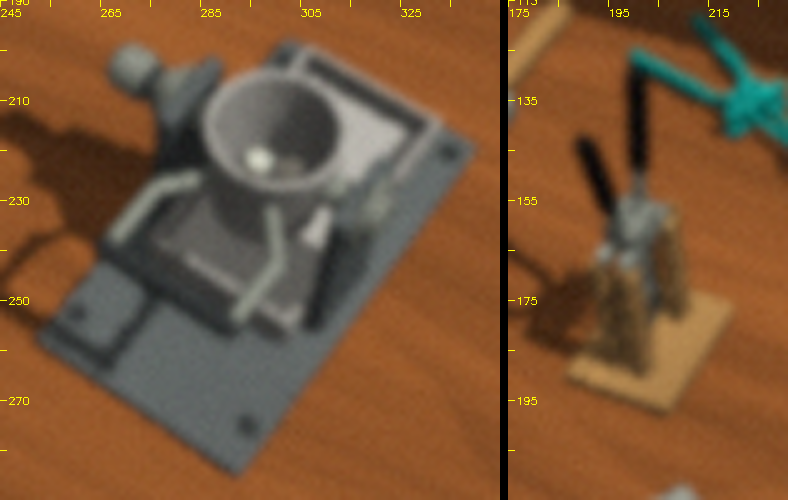

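Confirmed: the black-handled pliers stand in the wooden stand (crop right, scene (197,150), top (320,187)), and all five stones are in the drum. Next I'll fit the poses to the points I picked.

```bash
cat > h.py <<'E'
import cv2, numpy as np, pickle
from scipy.optimize import least_squares
d=pickle.load(open("cams.pkl","rb"))
def proj(c,X):
    p=d[c]; return cv2.projectPoints(np.asarray(X,float).reshape(-1,3),cv2.Rodrigues(p["R"])[0],p["t"],p["K"],np.asarray(p["D"]))[0].reshape(-1,2)
def place(q,X):
    c,s=np.cos(q[2]),np.sin(q[2]); X=np.asarray(X,float)
    return np.c_[q[0]+c*X[:,0]-s*X[:,1], q[1]+s*X[:,0]+c*X[:,1], X[:,2]]
def fit(obs,q0,shift=False):
    def f(q,w=1):
        r=[]
        for c,X,u in obs:
            r.append(proj(c,place(q,[X]))[0]-u)
        return np.ravel(r)
    s=least_squares(f,q0,loss="soft_l1")
    for (c,X,u),e in zip(obs,f(s.x).reshape(-1,2)): print(c,X,u,e.round(1))
    print("pose",s.x.round(4)); return s.x
E
python3 - <<'E'
from h import *
m=.001
M=[("top",(0,0,.130),(207,172.7)),("scene",(0,0,.130),(299.4,216)),
("top",(0,-.098,.105),(239.5,178)),("scene",(0,-.098,.105),(269.5,203)),
("top",(.095,.036,.105),(200,141.8)),("top",(.095,-.036,.105),(225,144.2)),
("scene",(.095,.036,.105),(292,255)),("scene",(.095,-.036,.105),(266.5,239)),
("top",(-.125,-.065,.008),(224.5,222.3)),("top",(-.125,.065,.008),(185.3,217)),("top",(.125,-.065,.008),(236.7,147)),
("scene",(.125,.065,.008),(292.4,285)),("scene",(.125,-.065,.008),(252.6,258)),("scene",(-.125,.065,.008),(340,220))]
print("machine");qm=fit(M,[.6,.1,0])
S=[("top",(.045,.035,.01),(302.7,179.7)),("top",(-.045,.035,.01),(305.3,207.8)),("top",(-.045,-.035,.01),(326.8,205.3)),
("scene",(.045,-.035,.01),(187.4,190.6)),("scene",(.045,.035,.01),(207,197.4)),("scene",(-.045,.035,.01),(220,176.6))]
print("stand, base long side=own x here");fit(S,[.6,-.15,0])
P=[("scene",(.030,0,.210),(190,143)),("scene",(-.030,0,.210),(201,127)),("top",(.030,0,.210),(323.2,175)),("top",(-.030,0,.210),(325.7,195))]
print("pliers");fit(P,[.6,-.15,0])
E
```

```text
machine
top (0, 0, 0.13) (207, 172.7) [-0.8  0.7]
scene (0, 0, 0.13) (299.4, 216) [ 1.4 -2. ]
top (0, -0.098, 0.105) (239.5, 178) [-0.1  0.9]
scene (0, -0.098, 0.105) (269.5, 203) [-1.3 -2. ]
top (0.095, 0.036, 0.105) (200, 141.8) [-0.3  0.5]
top (0.095, -0.036, 0.105) (225, 144.2) [-1.7  1.1]
scene (0.095, 0.036, 0.105) (292, 255) [-0.6 -1. ]
scene (0.095, -0.036, 0.105) (266.5, 239) [ 0.2 -0.5]
top (-0.125, -0.065, 0.008) (224.5, 222.3) [ 0.1 -2.1]
top (-0.125, 0.065, 0.008) (185.3, 217) [-1.1 -2.2]
top (0.125, -0.065, 0.008) (236.7, 147) [-1.4 -3.3]
scene (0.125, 0.065, 0.008) (292.4, 285) [-0.9  1.7]
scene (0.125, -0.065, 0.008) (252.6, 258) [-2.3  1.2]
scene (-0.125, 0.065, 0.008) (340, 220) [-0.9 -0.5]
pose [ 0.5656  0.0606 -0.1536]
stand, base long side=own x here
top (0.045, 0.035, 0.01) (302.7, 179.7) [-1.7 -0.1]
top (-0.045, 0.035, 0.01) (305.3, 207.8) [-0.6 -0.5]
top (-0.045, -0.035, 0.01) (326.8, 205.3) [-0.4 -0.6]
scene (0.045, -0.035, 0.01) (187.4, 190.6) [-1.3 -1.1]
scene (0.045, 0.035, 0.01) (207, 197.4) [ 0.1 -0.9]
scene (-0.045, 0.035, 0.01) (220, 176.6) [-0.2 -1.8]
pose [ 0.5158 -0.2712  0.099 ]
pliers
scene (0.03, 0, 0.21) (190, 143) [-0.4 -1.2]
scene (-0.03, 0, 0.21) (201, 127) [-0.7 -0.1]
top (0.03, 0, 0.21) (323.2, 175) [-0.8 -0.7]
top (-0.03, 0, 0.21) (325.7, 195) [-0.5  0.7]
pose [ 0.5145 -0.2717  0.0874]
```

Run:
```python
from h import *
M=[("top",(0,0,.130),(207,172.7)),("scene",(0,0,.130),(299.4,216)),
("top",(0,-.098,.105),(239.5,178)),("scene",(0,-.098,.105),(269.5,203)),
("top",(.095,.036,.105),(200,141.8)),("top",(.095,-.036,.105),(225,144.2)),
("scene",(.095,.036,.105),(292,255)),("scene",(.095,-.036,.105),(266.5,239)),
("top",(-.125,-.065,.008),(224.5,222.3)),("top",(-.125,.065,.008),(185.3,217)),("top",(.125,-.065,.008),(236.7,147)),
("scene",(.125,.065,.008),(292.4,285)),("scene",(.125,-.065,.008),(252.6,258)),("scene",(-.125,.065,.008),(340,220))]
def f(q):
    r=[]
    for c,X,u in M:
        X=np.array(X); 
        if X[2]<.05: X[0]+=q[3]
        r.append(proj(c,place(q,[X]))[0]-u+.42)
    return np.ravel(r)
s=least_squares(f,[.57,.06,-.15,0],loss="soft_l1");print(s.x.round(4));print(f(s.x).reshape(-1,2).round(1).tolist())
q=s.x;W=place(q,[(0,0,.105),(.095,0,.105),(0,-.098,.105),(0,-.072,.105),(0,-.13,.105)]);print(W.round(4))
S=[("top",(.045,.035,.01),(302.7,179.7)),("top",(-.045,.035,.01),(305.3,207.8)),("top",(-.045,-.035,.01),(326.8,205.3)),
("scene",(.045,-.035,.01),(187.4,190.6)),("scene",(.045,.035,.01),(207,197.4)),("scene",(-.045,.035,.01),(220,176.6)),
("scene",(.030,0,.210),(190,143)),("scene",(-.030,0,.210),(201,127)),("top",(.030,0,.210),(323.2,175)),("top",(-.030,0,.210),(325.7,195))]
fit([(c,X,np.array(u)-.42) for c,X,u in S],[.6,-.15,0])
```

```text
[ 0.5688  0.0599 -0.1587 -0.0089]
[[-0.2, 0.0], [1.0, -0.7], [0.5, 0.4], [-1.6, -0.9], [0.5, -0.2], [-0.9, 0.6], [-1.2, 0.4], [-0.3, 0.7], [0.1, 0.2], [-1.1, -0.1], [-1.0, -1.1], [0.4, 0.4], [-0.8, -0.1], [0.5, -1.2]]
[[ 0.5688  0.0599  0.105 ]
 [ 0.6626  0.0449  0.105 ]
 [ 0.5533 -0.0369  0.105 ]
 [ 0.5574 -0.0112  0.105 ]
 [ 0.5483 -0.0685  0.105 ]]
top (0.045, 0.035, 0.01) [302.28 179.28] [-1.  0.]
top (-0.045, 0.035, 0.01) [304.88 207.38] [-0.2 -0.3]
top (-0.045, -0.035, 0.01) [326.38 204.88] [-0.  -0.1]
scene (0.045, -0.035, 0.01) [186.98 190.18] [-1.2 -0.8]
scene (0.045, 0.035, 0.01) [206.58 196.98] [ 0.1 -0.4]
scene (-0.045, 0.035, 0.01) [219.58 176.18] [ 0.2 -1.2]
scene (0.03, 0, 0.21) [189.58 142.58] [-0.2 -0.4]
scene (-0.03, 0, 0.21) [200.58 126.58] [-0.5  0.7]
top (0.03, 0, 0.21) [322.78 174.58] [-0.4 -0.8]
top (-0.03, 0, 0.21) [325.28 194.58] [-0.2  0.6]
pose [ 0.516  -0.2715  0.0848]
```

```bash
cat > g.py <<'E'
from workcell import env
import numpy as np
from scipy.spatial.transform import Rotation as R
def rows(P, yaw, base=None):
    """tool-axis shifts and turn about tool z to reach world TCP points P with tool y at world angle yaw"""
    s=env.get_state(); q=s["orientation"]; M=R.from_quat([q[1],q[2],q[3],q[0]])
    y=M.as_matrix()[:,1]; a=np.arctan2(y[1],y[0]); t=(yaw-a+np.pi)%(2*np.pi)-np.pi
    print("t",round(s["clock"],2),"tcp",s["tcp_pos"].round(4),"yaw_y",round(a,3),"tilt",M.as_matrix()[:,2].round(4),"F",s["wrist_force"].round(1),"gap",round(s["finger_gap"],4),"q",s["joint_pos"].round(2))
    for p in P: print(np.round(M.inv().apply(np.array(p)-(s["tcp_pos"] if base is None else base)),4).tolist(),"rz",round(-t,3))
E
python3 -c "
from g import *
rows([(.30,-.45,.31),(.6626,.0449,.22),(.6626,.0449,.086)],-.159)"
```

```text
t 0.5 tcp [ 0.2448 -0.5203  0.2313] yaw_y -1.131 tilt [ 0.e+00 -1.e-04 -1.e+00] F [-0.1 -0.4  0.5] gap 0.0856 q [-1.27  0.31  0.05  1.3  -0.    1.43]
[0.0799, -0.0401, -0.0787] rz -0.972
[0.6187, -0.3336, 0.0113] rz -0.972
[0.6187, -0.3336, 0.1453] rz -0.972
```

```bash
python3 -m creep '[[0.03,-0.015,-0.05,0,0,-0.1],[0.08,-0.04,-0.08,0,0,-0.25],[0.135,-0.07,-0.08,0,0,-0.42],[0.19,-0.10,-0.08,0,0,-0.6],[0.245,-0.13,-0.08,0,0,-0.78],[0.30,-0.16,-0.08,0,0,-0.97],[0.355,-0.19,-0.08,0,0,-0.97],[0.41,-0.22,-0.08,0,0,-0.97]]' 0.045 30
python3 -c "
from g import *
rows([(.6626,.0449,.20),(.6626,.0449,.086)],-.159)"
```

```text
clock: 1.5
tcp_pos: [0.5221, -0.1463, 0.3116]
orientation: [0.0, 0.762, 0.648, 0.0]
wrist_force: [0.6, -1.0, -0.2]
finger_gap: 0.0452
grip_force: 0.0
t 1.5 tcp [ 0.5221 -0.1463  0.3116] yaw_y -0.161 tilt [ 8.e-04 -6.e-04 -1.e+00] F [ 0.6 -1.  -0.2] gap 0.0452 q [-0.42  0.24  0.14  1.47 -0.    1.31]
[0.2113, 0.1079, 0.1116] rz -0.002
[0.2114, 0.1078, 0.2256] rz -0.002
```

```bash
python3 -m creep '[[0.055,0.028,0.015,0,0,0],[0.11,0.056,0.04,0,0,0],[0.165,0.084,0.07,0,0,0],[0.211,0.108,0.10,0,0,0],[0.211,0.108,0.112,0,0,0],[0.211,0.108,0.112,0,0,0]]'
python3 - <<'E'
from g import *; from workcell import viewer
import cv2,numpy as np
rows([(.6626,.0449,.086)],-.159)
a=viewer.read_camera("top")["image"][100:240,150:290,::-1]; b=viewer.read_camera("scene")["image"][160:300,220:360,::-1]
cv2.imwrite("pics/d1.png",cv2.resize(np.hstack([a,b]),(800,400),interpolation=cv2.INTER_CUBIC))
E
```

```text
clock: 2.25
tcp_pos: [0.6604, 0.0432, 0.1974]
orientation: [-0.001, 0.761, 0.648, -0.002]
wrist_force: [-0.3, 0.2, 0.5]
finger_gap: 0.0452
grip_force: 0.0
t 2.25 tcp [0.6604 0.0432 0.1974] yaw_y -0.16 tilt [-3.8e-03 -3.0e-04 -1.0e+00] F [-0.3  0.2  0.5] gap 0.0452 q [-0.06  0.5   0.24  1.32 -0.    1.68]
[0.0022, 0.0023, 0.1114] rz -0.001
```

View pics/d1.png

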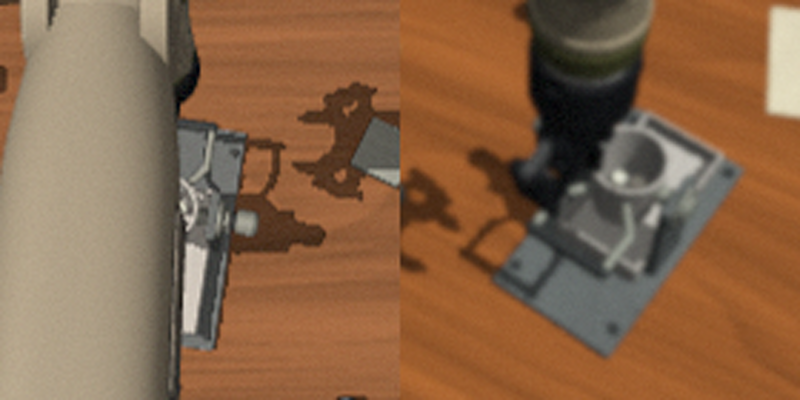

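The gripper hangs above the bar (scene crop bar (545,215)–(610,270)), and the arm hides the top view. Descending.

```bash
python3 -m creep '[[0.001,0.001,0.035,0,0,0],[0.002,0.002,0.07,0,0,0],[0.002,0.002,0.10,0,0,0],[0.002,0.002,0.111,0,0,0],[0.002,0.002,0.111,0,0,0]]' && python3 -m creep '[[0,0,0,0,0,0],[0,0,0,0,0,0],[0,0,0,0,0,0]]' 0 30
python3 - <<'E'
from g import *; from workcell import viewer
import cv2
rows([],-.159)
b=viewer.read_camera("scene")["image"][170:300,220:360,::-1]
cv2.imwrite("pics/d2.png",cv2.resize(b,(700,650)))
E
```

```text
clock: 2.98
tcp_pos: [0.6639, 0.0435, 0.0892]
orientation: [0.0, 0.762, 0.647, 0.0]
wrist_force: [-0.6, 0.3, -0.1]
finger_gap: 0.0448
grip_force: 0.0
clock: 3.35
tcp_pos: [0.6619, 0.0447, 0.09]
orientation: [-0.001, 0.762, 0.648, -0.001]
wrist_force: [-8.1, 0.6, 8.0]
finger_gap: 0.0106
grip_force: 29.5
t 3.35 tcp [0.6619 0.0447 0.09  ] yaw_y -0.161 tilt [-2.6e-03 -1.0e-04 -1.0e+00] F [-8.1  0.6  8. ] gap 0.0106 q [-0.05  0.55  0.06  1.08 -0.    1.68]
```

```bash
python3 -m creep '[[0,-0.002,-0.021,0,0,0],[0,-0.007,-0.039,0,0,0],[0,-0.017,-0.056,0,0,0],[0,-0.029,-0.070,0,0,0],[0,-0.044,-0.082,0,0,0],[0,-0.061,-0.091,0,0,0],[0,-0.079,-0.096,0,0,0],[0,-0.098,-0.097,0,0,0]]' - 30; python3 -c "
from g import *
rows([],-.159)
p=env.get_state()['tcp_pos'];c=np.array([.6619,.0447,.09])-.095*np.array([.9874,-.1583,0]);v=p-c;x=v@[.9874,-.1583,0];print(x,v[2],np.hypot(x,v[2]),np.arctan2(v[2],x))"
```

```text
clock: 4.4
tcp_pos: [0.5702, 0.06, 0.1901]
orientation: [0.004, 0.762, 0.648, 0.004]
wrist_force: [4.2, -0.5, 6.3]
finger_gap: 0.0106
grip_force: 31.5
t 4.4 tcp [0.5702 0.06   0.1901] yaw_y -0.161 tilt [ 1.180e-02 -8.000e-04 -9.999e-01] F [ 4.2 -0.5  6.3] gap 0.0106 q [-0.03  0.31 -0.05  1.19 -0.    1.7 ]
0.002052690915675115 0.10008935452309628 0.10011040120209962 1.5502906175771916
```

```bash
python3 -m creep '[[0,0,0,0,0,0],[0,0,0,0,0,0]]'; python3 -c "
from g import *
rows([],-.159)"
```

```text
clock: 4.65
tcp_pos: [0.569, 0.0602, 0.1898]
orientation: [0.003, 0.762, 0.648, 0.003]
wrist_force: [1.8, -1.4, 11.9]
finger_gap: 0.0106
grip_force: 32.4
t 4.65 tcp [0.569  0.0602 0.1898] yaw_y -0.161 tilt [ 9.e-03 -6.e-04 -1.e+00] F [ 1.8 -1.4 11.9] gap 0.0106 q [-0.03  0.31 -0.05  1.19 -0.    1.7 ]
```

```bash
python3 -m creep '[[0,-0.019,0.002,0,0,0],[0,-0.037,0.008,0,0,0],[0,-0.053,0.017,0,0,0],[0,-0.064,0.026,0,0,0],[0,-0.070,0.033,0,0,0],[0,-0.071,0.035,0,0,0],[0,-0.071,0.035,0,0,0],[0,-0.071,0.035,0,0,0]]'
python3 - <<'E'
from g import *; from workcell import viewer
import cv2
rows([],-.159)
p=env.get_state()['tcp_pos'];v=p-[.568,.060,.0945];x=v@[.9874,-.1583,0];print(x,v[2],np.hypot(x,v[2]),np.arctan2(v[2],x))
b=viewer.read_camera("scene")["image"][170:300,220:360,::-1]
cv2.imwrite("pics/d3.png",cv2.resize(b,(700,650)))
E
```

```text
clock: 5.65
tcp_pos: [0.496, 0.0722, 0.1517]
orientation: [-0.001, 0.762, 0.648, 0.0]
wrist_force: [-6.1, 3.1, 12.0]
finger_gap: 0.0105
grip_force: 35.3
t 5.65 tcp [0.496  0.0722 0.1517] yaw_y -0.161 tilt [-6.0e-04  1.1e-03 -1.0e+00] F [-6.1  3.1 12. ] gap 0.0105 q [-0.02  0.21 -0.29  1.07  0.    1.71]
-0.0729859869966428 0.05715118733292346 0.09269958204564367 2.4772770281976118
```

View pics/d3.png

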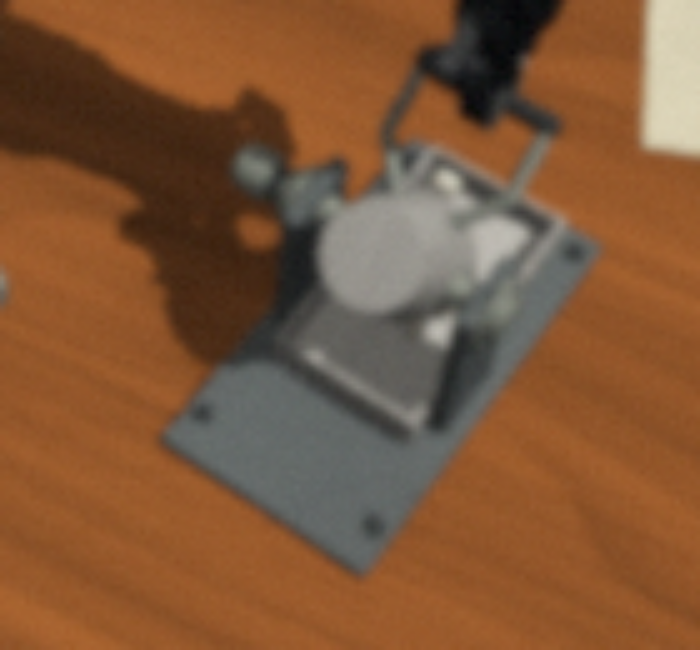

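Tipped to the stop: the cup's underside faces up and stones show in the tray (crop (445,180)). A short wait, then I'll swing it back.

```bash
python3 -m creep '[[0,0,0,0,0,0],[0,0,0,0,0,0],[0,0.017,-0.016,0,0,0],[0,0.034,-0.026,0,0,0],[0,0.052,-0.032,0,0,0],[0,0.070,-0.034,0,0,0],[0,0.089,-0.033,0,0,0],[0,0.108,-0.028,0,0,0]]'; python3 -m creep '[[0,0.017,0.009,0,0,0],[0,0.032,0.021,0,0,0],[0,0.044,0.035,0,0,0],[0,0.053,0.052,0,0,0],[0,0.058,0.070,0,0,0],[0,0.060,0.087,0,0,0],[0,0.060,0.088,0,0,0],[0,0.060,0.088,0,0,0]]'
python3 - <<'E'
from g import *
rows([(.6619,.0447,.09)],-.159)
E
```

```text
clock: 6.7
tcp_pos: [0.6031, 0.0543, 0.1784]
orientation: [-0.001, 0.762, 0.648, -0.001]
wrist_force: [-0.7, 1.1, 1.1]
finger_gap: 0.0106
grip_force: 34.6
clock: 7.7
tcp_pos: [0.6619, 0.0448, 0.0907]
orientation: [-0.0, 0.762, 0.648, -0.0]
wrist_force: [-6.3, -1.0, 8.5]
finger_gap: 0.0106
grip_force: 35.2
t 7.7 tcp [0.6619 0.0448 0.0907] yaw_y -0.161 tilt [-7.e-04 -3.e-04 -1.e+00] F [-6.3 -1.   8.5] gap 0.0106 q [-0.05  0.55  0.06  1.08 -0.    1.68]
[-0.0001, -0.0, 0.0007] rz -0.002
```

```bash
python3 -m creep '[[0,0,0,0,0,0],[0,0,0,0,0,0],[0,0,-0.03,0,0,0],[0,0,-0.08,0,0,0],[0,0,-0.14,0,0,0],[0,0,-0.17,0,0,0],[0,0,-0.17,0,0,0]]' 0.045 40
python3 - <<'E'
from g import *
rows([(.516,-.2715,.25),(.516,-.2715,.161)],.085)
E
```

```text
clock: 8.57
tcp_pos: [0.665, 0.0446, 0.2637]
orientation: [0.003, 0.762, 0.648, 0.003]
wrist_force: [0.1, -0.1, 0.4]
finger_gap: 0.0449
grip_force: 0.0
t 8.57 tcp [0.665  0.0446 0.2637] yaw_y -0.161 tilt [ 7.3e-03 -4.0e-04 -1.0e+00] F [ 0.1 -0.1  0.4] gap 0.0449 q [-0.05  0.49  0.39  1.46 -0.    1.68]
[-0.3359, -0.0965, 0.0127] rz -0.246
[-0.336, -0.0972, 0.1017] rz -0.246
```

```bash
python3 -m creep '[[-0.05,-0.014,0.002,0,0,-0.04],[-0.11,-0.03,0.002,0,0,-0.08],[-0.165,-0.047,0.004,0,0,-0.12],[-0.22,-0.063,0.006,0,0,-0.16],[-0.28,-0.08,0.01,0,0,-0.2],[-0.32,-0.092,0.012,0,0,-0.246],[-0.336,-0.097,0.012,0,0,-0.246],[-0.336,-0.097,0.012,0,0,-0.246]]' 0.085
python3 - <<'E'
from g import *; from workcell import viewer
import cv2,numpy as np,pickle
rows([(.516,-.2715,.25),(.516,-.2715,.161)],.085)
d={c:viewer.read_camera(c) for c in("top","scene")}; pickle.dump(d,open("cams2.pkl","wb"))
def crop(c,x,y,w,h,s):
    im=cv2.resize(d[c]["image"][y:y+h,x:x+w,::-1],None,fx=s,fy=s,interpolation=cv2.INTER_CUBIC)
    for k in range(0,w,10): cv2.line(im,(k*s,0),(k*s,6),(0,255,255),1); (k%20==0) and cv2.putText(im,str(x+k),(k*s,16),0,.35,(0,255,255),1)
    for k in range(0,h,10): cv2.line(im,(0,k*s),(6,k*s),(0,255,255),1); (k%20==0) and cv2.putText(im,str(y+k),(8,k*s+4),0,.35,(0,255,255),1)
    return im
a=np.hstack([crop("top",180,134,66,96,6),crop("scene",168,80,66,96,6)])
cv2.imwrite("pics/e1.png",a);print(a.shape)
E
```

```text
clock: 9.57
tcp_pos: [0.5128, -0.2718, 0.2472]
orientation: [-0.001, 0.677, 0.736, 0.0]
wrist_force: [0.4, 0.1, -0.6]
finger_gap: 0.0847
grip_force: 0.0
t 9.57 tcp [ 0.5128 -0.2718  0.2472] yaw_y 0.083 tilt [-8.e-04  1.e-03 -1.e+00] F [ 0.4  0.1 -0.6] gap 0.0847 q [-0.63  0.32  0.1   1.35  0.    0.86]
[0.0001, 0.0032, -0.0028] rz -0.002
[-0.0, 0.0033, 0.0862] rz -0.002
(576, 792, 3)
```

View pics/e1.png

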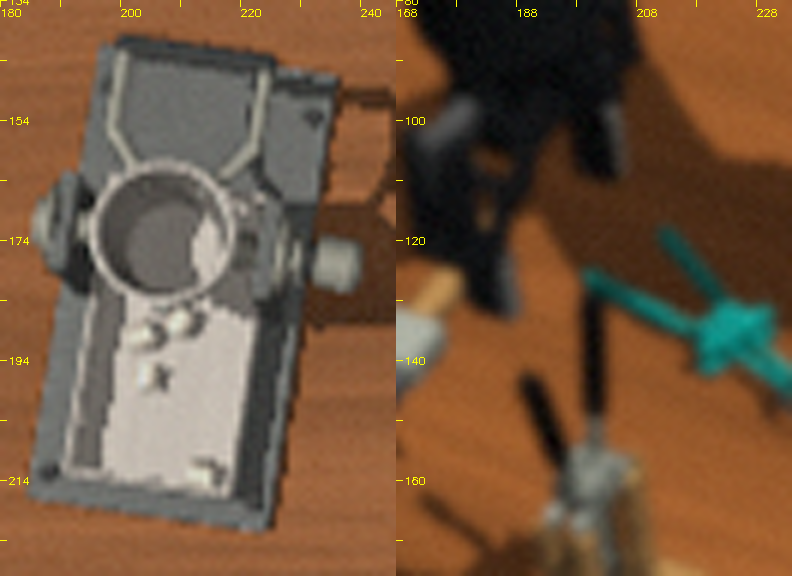

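The drum is upright and empty, with the stones in the tray (top (203–210,188), (205,197), (213,212)). The fingers straddle the black handles (scene (190,143), (201,127)). Descending over them.

```bash
python3 -m creep '[[0,0.002,0.02,0,0,0],[0,0.003,0.045,0,0,0],[0,0.003,0.07,0,0,0],[0,0.003,0.086,0,0,0],[0,0.003,0.086,0,0,0],[0,0.003,0.086,0,0,0]]' && python3 -m creep '[[0,0,0,0,0,0],[0,0,0,0,0,0],[0,0,0,0,0,0],[0,0,0,0,0,0],[0,0,0,0,0,0],[0,0,0,0,0,0]]' 0 60; python3 -c "
from g import *
rows([],.085)"
```

```text
clock: 10.42
tcp_pos: [0.517, -0.2711, 0.1632]
orientation: [0.001, 0.676, 0.737, 0.0]
wrist_force: [0.1, -0.5, -0.1]
finger_gap: 0.0854
grip_force: 0.0
clock: 11.18
tcp_pos: [0.5158, -0.2723, 0.1649]
orientation: [0.001, 0.677, 0.736, -0.001]
wrist_force: [-5.7, -0.4, 11.4]
finger_gap: 0.0283
grip_force: 59.6
t 11.18 tcp [ 0.5158 -0.2723  0.1649] yaw_y 0.084 tilt [ 8.0e-04 -3.3e-03 -1.0e+00] F [-5.7 -0.4 11.4] gap 0.0283 q [-0.62  0.35 -0.06  1.15 -0.    0.86]
```

```bash
python3 -m creep '[[0,0,-0.015,0,0,0],[0,0,-0.035,0,0,0],[0,0,-0.055,0,0,0],[0,0,-0.075,0,0,0],[0,0,-0.085,0,0,0],[0,0,-0.085,0,0,0],[0,0,-0.085,0,0,0],[0,0,-0.085,0,0,0]]'
python3 - <<'E'
from g import *; from workcell import viewer
import cv2
rows([],-.159)
p=viewer.read_camera("scene")
b=p["image"][90:190,150:290,::-1]
cv2.imwrite("pics/f1.png",cv2.resize(b,(798,570),interpolation=cv2.INTER_CUBIC))
E
```

```text
clock: 12.18
tcp_pos: [0.5158, -0.2709, 0.2463]
orientation: [-0.001, 0.676, 0.737, -0.0]
wrist_force: [-0.1, 0.4, -2.9]
finger_gap: 0.0282
grip_force: 59.9
t 12.18 tcp [ 0.5158 -0.2709  0.2463] yaw_y 0.085 tilt [-0.0014  0.001  -1.    ] F [-0.1  0.4 -2.9] gap 0.0282 q [-0.62  0.33  0.1   1.35 -0.    0.86]
```

View pics/f1.png

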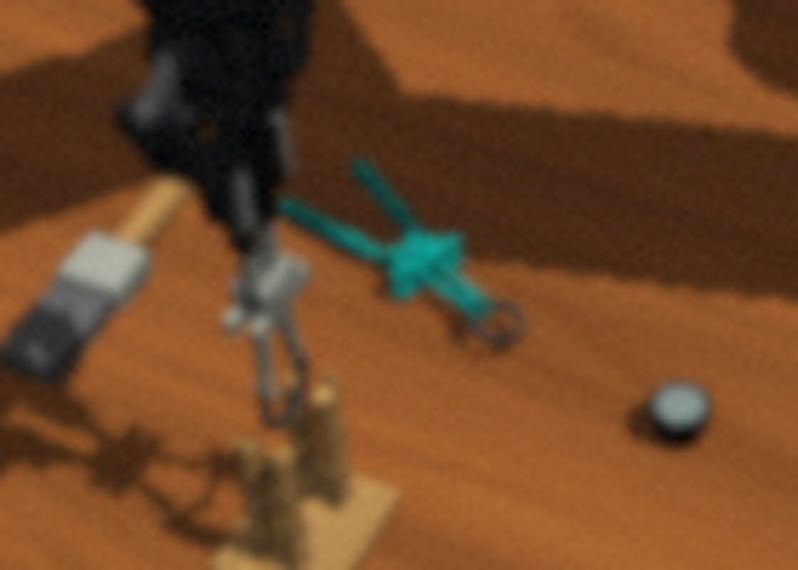

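```bash
python3 -c "
from g import *
rows([(.5469,-.0735,.246),(.5469,-.0735,.230)],-.159)"
```

```text
t 12.22 tcp [ 0.5159 -0.2709  0.2464] yaw_y 0.085 tilt [-1.2e-03  9.0e-04 -1.0e+00] F [-0.8 -1.8 -1.5] gap 0.0284 q [-0.62  0.33  0.1   1.35 -0.    0.86]
[0.1941, 0.0477, 0.0006] rz 0.244
[0.1941, 0.0477, 0.0166] rz 0.244
```

```bash
python3 -m creep '[[0.025,0.006,0,0,0,0.04],[0.06,0.015,0,0,0,0.09],[0.10,0.025,0,0,0,0.14],[0.14,0.034,0.004,0,0,0.19],[0.17,0.042,0.01,0,0,0.244],[0.19,0.0475,0.0165,0,0,0.244],[0.194,0.0475,0.0165,0,0,0.244],[0.194,0.0475,0.0165,0,0,0.244]]' && python3 -m creep '[[0,0,0,0,0,0],[0,0,0,0,0,0]]'
python3 - <<'E'
from g import *; from workcell import viewer
import cv2,pickle
rows([],-.159)
d={c:viewer.read_camera(c) for c in("top","scene")}; pickle.dump(d,open("cams3.pkl","wb"))
def crop(c,x,y,w,h,s):
    im=cv2.resize(d[c]["image"][y:y+h,x:x+w,::-1],None,fx=s,fy=s,interpolation=cv2.INTER_CUBIC)
    for k in range(0,w,10): cv2.line(im,(k*s,0),(k*s,6),(0,255,255),1); cv2.putText(im,str(x+k),(k*s,16),0,.35,(0,255,255),1)
    for k in range(0,h,10): cv2.line(im,(0,k*s),(6,k*s),(0,255,255),1); cv2.putText(im,str(y+k),(8,k*s+4),0,.35,(0,255,255),1)
    return im
a=crop("scene",225,150,80,60,10)
cv2.imwrite("pics/g1.png",a)
E
```

```text
clock: 13.22
tcp_pos: [0.547, -0.074, 0.2308]
orientation: [0.0, 0.761, 0.649, -0.0]
wrist_force: [-0.1, 0.0, -2.4]
finger_gap: 0.0279
grip_force: 59.9
clock: 13.48
tcp_pos: [0.5471, -0.0747, 0.231]
orientation: [0.0, 0.761, 0.648, 0.0]
wrist_force: [-0.5, -0.7, -2.2]
finger_gap: 0.0282
grip_force: 59.9
t 13.47 tcp [ 0.5471 -0.0747  0.231 ] yaw_y -0.16 tilt [ 3.e-04 -3.e-04 -1.e+00] F [-0.5 -0.7 -2.2] gap 0.0282 q [-0.28  0.27 -0.02  1.29 -0.    1.45]
```

View pics/g1.png

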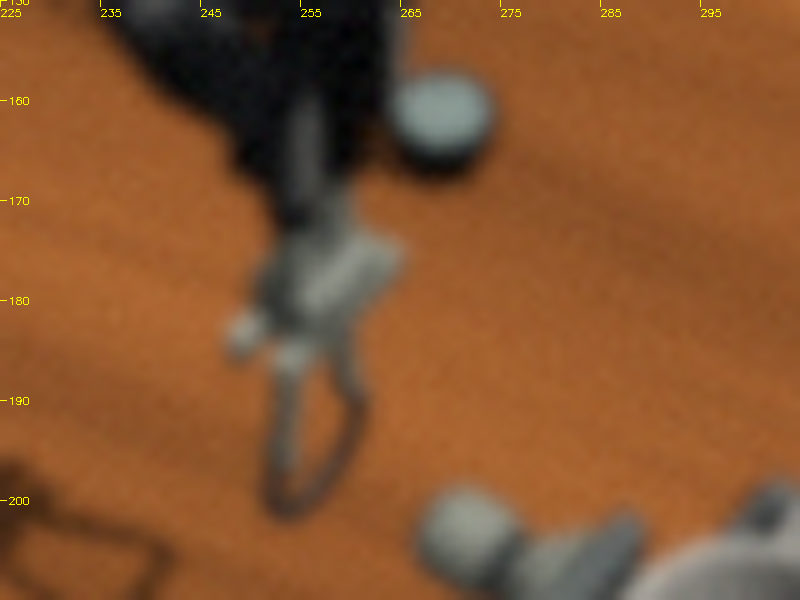

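The crop shows the spread clip as an open ring centred near scene px (258,194), with the stub end at about (271,203). I'll fit both to sub-pixel precision numerically.

```bash
cat > v.py <<'E'
import h, cv2, numpy as np, pickle
from scipy.optimize import minimize
S=12
def sat(im):
    im=im.astype(float); return 1-np.clip((im.max(2)-im.min(2))/(im.max(2)+8)/.62,0,1)   # 1 = grey, 0 = wood
def render(c,polys,win):
    x,y,w,hh=win; m=np.zeros((hh*S,w*S),np.uint8)
    for X,val in polys:
        u=(h.proj(c,X)-[x,y]+.5)*S-.5
        hull=u if val==0 else cv2.convexHull(u.astype(np.float32))[:,0]
        cv2.fillPoly(m,[np.round(hull).astype(np.int32)],int(val))
    m=cv2.resize(m,(w,hh),interpolation=cv2.INTER_AREA)/255.
    return cv2.GaussianBlur(m,(0,0),.7)
th=np.linspace(0,2*np.pi,60)
def circ(r,y): return np.c_[r*np.cos(th),0*th+y,r*np.sin(th)]
def score(c,im,polyf,win,roi):
    g=sat(im)[win[1]:win[1]+win[3],win[0]:win[0]+win[2]]
    def f(q):
        m=render(c,polyf(q),win); a=m[roi]-m[roi].mean(); b=g[roi]-g[roi].mean()
        return -(a*b).sum()/np.sqrt((a*a).sum()*(b*b).sum()+1e-9)
    return f,g
E
python3 - <<'E'
from v import *
from g import env
d2=pickle.load(open("cams2.pkl","rb")); d3=pickle.load(open("cams3.pkl","rb"))
np.set_printoptions(linewidth=220)
# grey masks as text
for nm,im,w in (("ring/scene",d3["scene"]["image"],(246,182,20,22)),("stub/scene",d3["scene"]["image"],(262,194,22,20)),("stub/top",d2["top"]["image"],(224,168,20,18))):
    g=sat(im)[w[1]:w[1]+w[3],w[0]:w[0]+w[2]]; print(nm,w)
    for r in g: print("".join("%2d"%int(9*v) for v in r))
qm=(.5682,.0598,-.159)
print(h.proj("scene",h.place(qm,[(0,-.098,.105),(0,-.072,.105)])),h.proj("top",h.place(qm,[(0,-.098,.105)])))
print("clip",h.proj("scene",[(.5471,-.0747,.106)]))
E
```

```text
ring/scene (246, 182, 20, 22)
 0 1 3 6 7 7 7 7 7 7 7 7 7 6 3 1 0 0 0 0
 0 2 5 6 7 6 5 6 7 7 7 7 7 6 2 0 0 0 0 0
 0 1 5 6 5 3 4 6 7 7 7 6 6 5 3 0 0 0 0 0
 0 0 3 4 2 2 4 7 7 7 5 4 5 5 2 0 0 0 0 0
 0 0 0 0 0 1 4 6 7 6 3 2 3 5 3 1 0 0 0 0
 0 0 0 0 0 0 3 5 6 4 1 1 2 5 4 1 0 0 0 0
 0 0 0 0 0 0 2 5 5 2 0 0 1 4 4 2 0 0 0 0
 0 0 0 0 0 0 1 5 4 1 0 0 0 2 4 2 0 0 0 0
 0 0 0 0 0 0 2 4 4 1 0 0 0 0 2 1 0 0 0 0
 0 0 0 0 0 0 1 5 3 1 0 0 0 0 1 0 0 0 0 0
 0 0 0 0 0 0 2 5 3 1 0 0 0 0 1 0 0 0 0 0
 0 0 0 0 0 0 3 5 3 0 0 0 0 1 1 0 0 0 0 0
 0 0 0 0 0 1 4 5 3 1 0 0 0 1 0 0 0 0 0 0
 0 0 0 0 0 1 4 5 4 1 0 0 1 1 0 0 0 0 0 0
 0 0 0 0 0 0 3 5 3 1 0 1 2 1 0 0 0 0 0 0
 0 0 0 0 0 0 2 2 1 1 1 2 1 0 0 0 0 0 0 0
 0 0 0 0 0 0 2 1 1 1 3 2 0 0 0 0 0 0 0 0
 0 0 0 0 0 1 2 1 1 2 2 1 0 0 0 0 0 0 0 0
 0 0 0 0 0 0 2 3 3 2 1 0 0 0 0 0 0 0 0 0
 0 0 0 0 0 0 1 2 2 0 0 0 0 0 0 0 0 0 0 0
 0 0 0 0 0 0 0 0 0 0 0 0 0 0 0 0 0 0 0 0
 0 0 0 0 0 0 0 0 0 0 0 0 0 0 0 0 0 0 0 0
stub/scene (262, 194, 22, 20)
 0 0 0 0 0 0 0 0 0 0 0 0 0 0 0 0 0 0 0 0 0 0
 0 0 0 0 0 0 0 0 0 0 0 0 0 0 0 0 0 0 0 0 0 0
 0 0 0 0 0 0 0 0 0 0 0 0 0 0 0 0 0 0 0 0 0 0
 0 
[... 951 characters left out ...]
 0
 8 8 7 7 7 8 8 8 3 1 1 0 0 0 0 0 1 1 0 1
 8 8 7 7 7 7 7 8 1 4 6 5 3 3 1 1 0 0 0 0
 8 8 7 7 7 7 8 8 3 7 7 8 7 7 6 5 2 0 0 1
 8 8 7 7 7 7 7 8 8 7 7 7 7 7 7 7 4 0 1 0
 8 8 7 7 7 7 8 8 7 7 7 7 7 7 7 7 4 0 1 0
 8 8 7 7 7 7 7 8 8 7 7 7 7 7 7 7 4 0 0 0
 8 7 7 7 7 7 8 8 8 7 7 7 7 7 7 7 3 0 1 1
 8 7 7 7 7 7 8 8 7 7 7 7 7 7 7 8 4 1 0 0
 8 7 7 7 7 8 8 4 7 7 7 7 7 7 7 7 3 0 0 0
 8 7 7 7 8 8 7 1 5 6 7 7 8 7 7 5 1 0 0 1
 8 7 7 8 8 8 7 1 0 2 3 3 7 6 6 2 0 1 0 1
 8 8 7 7 8 8 6 1 0 0 0 0 0 0 1 0 0 0 0 1
 7 8 8 8 8 8 4 0 0 1 0 0 0 1 0 1 1 1 1 1
 8 8 7 8 8 8 3 1 0 1 0 1 1 0 1 0 0 1 0 1
[[267.60577565 201.45503238]
 [275.74218674 206.28716483]] [[239.57289085 178.18549102]]
clip [[255.83511169 194.41237724]]
```

```bash
cat > w.py <<'E'
from v import *
def dist(im):
    im=cv2.GaussianBlur(im,(0,0),.01).astype(float) if False else im.astype(float)
    return im
def fitoff(c,sig,polys,win,roi):
    """image offset (du,dv) of model polys that best matches signal"""
    x,y,w,hh=win; g=sig[y:y+hh,x:x+w]; big=(x-6,y-6,w+12,hh+12); m=render(c,polys,big)
    def f(o):
        mm=cv2.warpAffine(m,np.float32([[1,0,o[0]],[0,1,o[1]]]),(w+12,hh+12),flags=cv2.INTER_LINEAR)[6:-6,6:-6]
        a=mm[roi]-mm[roi].mean(); b=g[roi]-g[roi].mean(); return -(a*b).sum()/np.sqrt((a*a).sum()*(b*b).sum()+1e-9)
    G=[(f((i,j)),i,j) for i in np.arange(-5,5.1,.25) for j in np.arange(-5,5.1,.25)]
    b=min(G); r=minimize(f,b[1:],method="Nelder-Mead"); return r.x.round(2),round(-r.fun,3)
def stubpolys(q): return [(np.vstack([h.place(q,circ(.009,-.098)+[0,0,.105]),h.place(q,circ(.013,-.094)+[0,0,.105])]),255),
  (np.vstack([h.place(q,circ(.013,-.094)+[0,0,.105]),h.place(q,circ(.013,-.076)+[0,0,.105])]),255),
  (np.vstack([h.place(q,circ(.010,-.076)+[0,0,.105]),h.place(q,circ(.010,-.068)+[0,0,.105])]),255)]
def ring(c,clip,yaw,ri=.017,ro=.021):
    q=(clip[0],clip[1],yaw); z=clip[2]
    P=[]
    for k in range(0,60):           # ring as small quads, whole circle
        a=th[k:k+2] if k<59 else th[[59,0]]
        pts=[[r*np.cos(t),y,r*np.sin(t)+z] for r in(ri,ro) for y in(-.002,.002) for t in a]
        P.append((h.place(q,np.array(pts)),255))
    return P
E
python3 - <<'E'
from w import *
d2=pickle.load(open("cams2.pkl","rb")); d3=pickle.load(open("cams3.pkl","rb"))
q=(.5682,.0598,-.159)
w=(262,194,16,18); roi=np.ones((18,16),bool); yy,xx=np.mgrid[0:18,0:16]; roi&=(xx+0.0<14)&(xx-1*0<14)&~((xx>11)&(yy>8)) 
print("stub scene",fitoff("scene",sat(d3["scene"]["image"]),stubpolys(q),w,roi))
print("stub scene (no pliers pic)",fitoff("scene",sat(d2["scene"]["image"]),stubpolys(q),w,roi))
w=(232,170,14,16); print("stub top",fitoff("top",sat(d2["top"]["image"]),stubpolys(q),w,np.ones((16,14),bool)))
im=d3["scene"]["image"].astype(float); wood=np.median(im[182:204,266:280].reshape(-1,3) if 0 else im[184:194,264:276].reshape(-1,3),0)
sig=np.clip(np.linalg.norm(im-wood,axis=2)/120,0,1)
for ro in(.020,.021,.0225):
    w=(246,182,22,24); R=np.ones((24,22),bool); R[:11]=False
    print("ring",ro,fitoff("scene",sig,ring("scene",(.5471,-.0747,.106),-.159,.017,ro),w,R), wood)
# px per mm at clip
e=np.eye(3)*.001;p0=h.proj("scene",[(.555,-.04,.105)])
print("dpx per mm world xyz",(h.proj("scene",[(.555,-.04,.105)]+e)-p0).round(3).tolist(),"top",(h.proj("top",[(.555,-.04,.105)]+e)-h.proj("top",[(.555,-.04,.105)])).round(3).tolist())
E
```

```text
stub scene (array([0.64, 0.  ]), np.float64(0.989))
stub scene (no pliers pic) (array([0.66, 0.  ]), np.float64(0.989))
stub top (array([0.25, 0.  ]), np.float64(0.973))
ring 0.02 (array([-0.26,  0.45]), np.float64(0.854)) [166.  99.  48.]
ring 0.021 (array([-0.25,  0.25]), np.float64(0.861)) [166.  99.  48.]
ring 0.0225 (array([ 0.25, -0.25]), np.float64(0.877)) [166.  99.  48.]
dpx per mm world xyz [[-0.169, 0.275], [0.341, 0.143], [0.01, -0.221]] top [[-0.006, -0.33], [-0.334, 0.007], [-0.008, -0.046]]
```

```bash
python3 -c "
from g import *
o=np.array([.5680,.0602]);d=np.array([-.1583,-.9874])
rows([(*(o+.088*d),.230),(*(o+.072*d),.230)],-.159)"
```

```text
t 13.57 tcp [ 0.5471 -0.0745  0.2309] yaw_y -0.16 tilt [ 2.e-04 -2.e-04 -1.e+00] F [ 0.4  0.9 -1.6] gap 0.0282 q [-0.28  0.27 -0.02  1.29 -0.    1.45]
[0.0483, -0.0007, 0.0009] rz -0.001
[0.0643, -0.0007, 0.0009] rz -0.001
```

```bash
python3 -m creep '[[0.006,-0.0007,0.001,0,0,0],[0.014,-0.0007,0.001,0,0,0],[0.022,-0.0007,0.001,0,0,0],[0.030,-0.0007,0.001,0,0,0],[0.038,-0.0007,0.001,0,0,0],[0.044,-0.0007,0.001,0,0,0],[0.048,-0.0007,0.001,0,0,0],[0.048,-0.0007,0.001,0,0,0]]'
cat > s.py <<'E'
from g import *; from workcell import viewer
F=[];T=[];P=[]
for i in range(6):
    viewer.read_camera("scene"); s=env.get_state(); F.append(s["wrist_force"]);T.append(s["ft_torque"]);P.append(s["tcp_pos"])
print("F",np.mean(F,0).round(2),"T",np.mean(T,0).round(3),"tcp",np.mean(P,0).round(4),"std",np.std(F,0).round(2))
E
python3 s.py
```

```text
clock: 14.58
tcp_pos: [0.554, -0.0261, 0.2298]
orientation: [0.0, 0.761, 0.649, -0.0]
wrist_force: [-0.6, -0.1, -3.1]
finger_gap: 0.0283
grip_force: 59.9
F [ 0.51 -0.33 -2.54] T [-0.003 -0.01  -0.   ] tcp [ 0.554  -0.0265  0.2298] std [0.31 0.53 0.45]
```

```bash
Z='[0,0,0,0,0,0]'
python3 -m creep '[[0,0.003,0,0,0,0],[0,0.006,0,0,0,0],[0,0.006,0,0,0,0],[0,0.006,0,0,0,0]]' >/dev/null; python3 s.py
python3 -m creep '[[0,-0.004,0,0,0,0],[0,-0.008,0,0,0,0],[0,-0.012,0,0,0,0],[0,-0.012,0,0,0,0],[0,-0.012,0,0,0,0]]'>/dev/null; python3 s.py
python3 -m creep '[[0,0.004,0,0,0,0],[0,0.006,-0.003,0,0,0],[0,0.006,-0.006,0,0,0],[0,0.006,-0.006,0,0,0],[0,0.006,-0.006,0,0,0]]'>/dev/null; python3 s.py
python3 -m creep '[[0,0,0.004,0,0,0],[0,0,0.008,0,0,0],[0,0,0.012,0,0,0],[0,0,0.012,0,0,0],[0,0,0.012,0,0,0]]'>/dev/null; python3 s.py
python3 -m creep '[[0,0,-0.004,0,0,0],[0,0,-0.006,0,0,0],[0,0,-0.006,0,0,0],[0,0,-0.006,0,0,0]]'; python3 s.py
```

```text
F [-3.16  0.67 -0.1 ] T [ 0.073  1.142 -0.002] tcp [ 0.5594 -0.0272  0.2297] std [0.48 0.63 0.44]
F [ 4.88 -0.62 -1.31] T [-0.211 -1.552 -0.004] tcp [ 0.5491 -0.0256  0.2303] std [0.54 0.53 0.46]
F [ 3.600e-01  1.000e-02 -1.973e+01] T [-0.005 -0.134  0.012] tcp [ 0.5528 -0.0261  0.2341] std [0.23 0.47 1.93]
F [ 0.03 -0.09  2.  ] T [ 0.005  0.022 -0.006] tcp [ 0.5545 -0.0264  0.2245] std [0.39 0.76 0.67]
clock: 18.95
tcp_pos: [0.5538, -0.0263, 0.2295]
orientation: [-0.0, 0.761, 0.649, -0.0]
wrist_force: [0.2, -0.1, -2.9]
finger_gap: 0.028
grip_force: 62.8
F [ 0.1  -0.23 -2.38] T [ 0.014 -0.009 -0.002] tcp [ 0.5539 -0.0263  0.2296] std [0.35 0.26 0.22]
```

Transverse probing shows the clip is centred to about 0.6 mm. Now a light touch of the ring on the stub's end face will fix the position along the axle.

```bash
python3 -m creep '[[-0.007,0.0006,0.0004,0,0,0],[-0.015,0.0006,0.0004,0,0,0],[-0.022,0.0006,0.0004,0,0,0],[-0.022,0.0006,-0.009,0,0,0],[-0.022,0.0006,-0.0186,0,0,0],[-0.017,0.0006,-0.0186,0,0,0],[-0.014,0.0006,-0.0186,0,0,0],[-0.014,0.0006,-0.0186,0,0,0]]'; python3 s.py
python3 -m creep '[[0.0015,0,0,0,0,0],[0.0015,0,0,0,0,0]]' >/dev/null; python3 s.py
python3 -m creep '[[0.0015,0,0,0,0,0],[0.0015,0,0,0,0,0]]' >/dev/null; python3 s.py
```

```text
clock: 20.25
tcp_pos: [0.5522, -0.0397, 0.2481]
orientation: [-0.0, 0.761, 0.649, -0.0]
wrist_force: [-0.1, -0.4, -2.6]
finger_gap: 0.0281
grip_force: 62.8
F [ 0.07 -0.16 -2.09] T [ 0.005  0.011 -0.026] tcp [ 0.5522 -0.0401  0.2481] std [0.46 0.67 0.52]
F [-0.33 -0.53 -3.12] T [-0.253  0.025  0.009] tcp [ 0.5526 -0.0389  0.2483] std [0.53 0.39 0.41]
F [-0.65 -3.65 -2.76] T [-1.24   0.218  0.022] tcp [ 0.5528 -0.0377  0.2484] std [0.45 0.33 0.37]
```

```bash
python3 -c "
from g import *
rows([(.5570,-.0116,.2292)],-.159)"; python3 -m creep '[[-0.006,0,0,0,0,0],[-0.009,0,0,0,0,0],[-0.009,0,0.009,0,0,0],[-0.009,0,0.019,0,0,0],[-0.009,0,0.019,0,0,0],[-0.009,0,0.019,0,0,0]]'; python3 -c "
from g import *
rows([(.5570,-.0116,.2292)],-.159)"
```

```text
t 21.65 tcp [ 0.5528 -0.0376  0.2483] yaw_y -0.159 tilt [-2.e-04 -8.e-04 -1.e+00] F [-0.7 -3.9 -2.6] gap 0.0277 q [-0.21  0.27  0.03  1.33 -0.    1.52]
[0.0264, 0.0, 0.0191] rz -0.0
clock: 22.4
tcp_pos: [0.5513, -0.046, 0.2292]
orientation: [-0.0, 0.761, 0.649, -0.0]
wrist_force: [0.7, 0.5, -1.6]
finger_gap: 0.0283
grip_force: 62.8
t 22.4 tcp [ 0.5513 -0.046   0.2292] yaw_y -0.159 tilt [-4.e-04  1.e-04 -1.e+00] F [ 0.7  0.5 -1.6] gap 0.0283 q [-0.23  0.27 -0.02  1.28  0.    1.5 ]
[0.0349, 0.0002, 0.0] rz 0.0
```

```bash
python3 -m creep '[[0.006,0,0,0,0,0],[0.013,0,0,0,0,0],[0.020,0,0,0,0,0],[0.027,0,0,0,0,0],[0.032,0,0,0,0,0],[0.035,0,0,0,0,0],[0.035,0,0,0,0,0],[0.035,0,0,0,0,0]]'; python3 s.py
python3 - <<'E'
from g import *; from workcell import viewer
import cv2
rows([(.5570,-.0116,.2292)],-.159)
a=viewer.read_camera("scene")["image"][165:245,245:345,::-1]
t=viewer.read_camera("top")["image"][134:230,170:250,::-1]
cv2.imwrite("pics/z.png",np.hstack([cv2.resize(a,(500,400),interpolation=cv2.INTER_CUBIC),cv2.resize(t,(300,400),interpolation=cv2.INTER_CUBIC)]))
E
```

```text
clock: 23.4
tcp_pos: [0.5569, -0.0118, 0.2294]
orientation: [0.0, 0.761, 0.649, -0.0]
wrist_force: [-0.4, -0.8, -2.1]
finger_gap: 0.0278
grip_force: 62.8
F [-0.16  0.02 -2.41] T [ 0.    -0.011  0.011] tcp [ 0.5569 -0.0118  0.2294] std [0.39 0.46 0.62]
t 23.7 tcp [ 0.557  -0.0118  0.2294] yaw_y -0.159 tilt [ 1.e-04 -2.e-04 -1.e+00] F [-0.3  0.2 -2.4] gap 0.0278 q [-0.17  0.28 -0.01  1.29 -0.    1.56]
[0.0002, 0.0, 0.0002] rz -0.0
```

View pics/z.png

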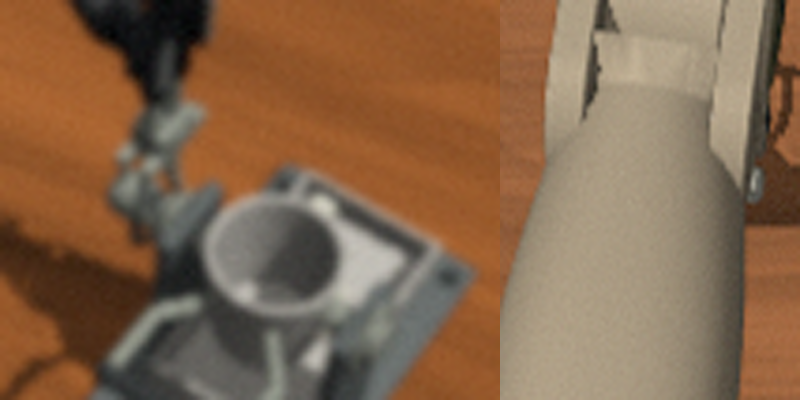

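The clip sits around the stub and there is no contact load, but a bright spot shows in the drum at scene px (295,223). I'll check numerically whether it is a light patch or a stone.

Run:
```python
import pickle,numpy as np,h
from workcell import viewer
d0=pickle.load(open("cams.pkl","rb"));d2=pickle.load(open("cams2.pkl","rb"))
s=viewer.read_camera("scene")["image"]
def show(n,im,x,y,w,hh):
    print(n,x,y)
    for r in im[y:y+hh,x:x+w].mean(2): print(" ".join("%3d"%v for v in r))
show("scene start",d0["scene"]["image"],286,208,24,20)
show("scene now",s,286,208,24,20)
show("top drum",d2["top"]["image"],196,160,24,24)
show("top tray",d2["top"]["image"],193,182,30,36)
```

```text
scene start 286 208
 68  87 120 147 150 143 134 124 120 117 113 110 107  99  91  89  82  81  74  74  78  88 111 128
 82 112 138 150 144 134 127 121 118 118 111 108 105  99  94  88  82  79  67  66  64  67  79  99
 98 133 150 143 134 126 124 120 117 118 111 109 102  97  95  86  79  71  66  64  58  59  60  76
113 141 148 134 125 125 121 117 117 117 111 107 104 100  94  88  78  69  62  61  59  58  58  61
124 146 141 131 126 125 122 119 113 112 109 106 101  97  90  86  74  65  60  58  54  55  55  56
129 143 136 126 124 125 122 118 115 112 108 104  99  92  88  82  70  60  59  58  60  55  56  54
131 138 129 124 124 124 123 122 114 112 106 100  98  89  81  74  66  65  56  58  56  55  53  53
128 140 125 123 122 123 122 120 116 112 108 102  93  83  73  70  62  61  59  56  55  55  55  51
123 143 133 126 125 123 124 119 117 113 104 101  92  80  68  63  61  59  59  61  55  54  52  53
119 139 140 129 125 126 122 118 117 110 111 101  88  73  66  63  56  60  58  57  55  54  53  54
102 133 142 135 129 121 121 120 119 117 114 105  90  70  64  63  61  58  60  58  56  53  49  55
 86 124 145 138 131 125 
[... 8735 characters left out ...]
 158 184 188 186 186 189 189 189 187 188 186 187 187 204 200 192 186 130  97 115 157  91  56  63  61
136 151 153 144 136 140 170 175 189 181 182 170 161 157 182 189 187 186 202 208 207 209 136 100 128 146  86  55  58  60
105 104 109 111 112 129 137 133 147 142 143 139 142 146 171 190 185 176 174 179 186 201 134  99 152 130  73  58  60  62
111 107 113 107 109 106 106 100 102 107 105 119 131 133 133 139 136 135 139 154 164 174 160 144 178 125  67  58  58  56
114 111 108 108 114 108 111 111 112 109 111 107 111 105 101  88  94 101 121 132 137 132 147 137 154 100  61  54  63  67
112 114 113 113 113 114 111 107 108 105 111 109 110 105 111 108 109 108 108 106 106 102 101 100 103  91  90  80  71  71
```

Run:
```python
import pickle,numpy as np,cv2,h
from workcell import viewer
d0=pickle.load(open("cams.pkl","rb"));d2=pickle.load(open("cams2.pkl","rb"))
p=viewer.read_camera("scene");s=p["image"]
for n,a,b in (("scene now",d0["scene"]["image"],s),("scene2",d0["scene"]["image"],d2["scene"]["image"]),("top2",d0["top"]["image"],d2["top"]["image"])):
    # newly white (blue channel grew, little saturation)
    m=((b.astype(int)-a)[:,:,2]>35)&(b[:,:,2]>110)
    k,_,st,ce=cv2.connectedComponentsWithStats(m.astype(np.uint8))
    print(n,[(c.round(0).tolist(),int(x[4])) for c,x in zip(ce[1:],st[1:]) if x[4]>2])
import sys
im=s
for y in range(200,246): print(y," ".join("%3d"%v for v in im[y,296:334].mean(1)))
q=(.5682,.0598,-.159)
print(h.proj("scene",h.place(q,[(-.117,-.041,.011),(-.117,.041,.011),(.037,.041,.011),(.037,-.041,.011),(0,0,.011),(.02,.02,.018)])).round(0).tolist())
from workcell import nets
print([(r["box"],round(r["confidence"],2)) for r in nets.outline_of("piece0",p)])
```

```text
scene now [([319.0, 26.0], 55), ([340.0, 29.0], 3), ([295.0, 44.0], 81), ([385.0, 43.0], 25), ([307.0, 61.0], 48), ([301.0, 90.0], 95), ([374.0, 112.0], 3), ([280.0, 189.0], 29), ([270.0, 195.0], 6), ([275.0, 197.0], 5), ([309.0, 205.0], 17), ([293.0, 223.0], 8)]
scene2 [([183.0, 4.0], 27), ([171.0, 7.0], 12), ([182.0, 34.0], 83), ([368.0, 52.0], 6), ([370.0, 115.0], 53), ([309.0, 205.0], 18), ([293.0, 223.0], 8)]
top2 [([315.0, 229.0], 8629), ([378.0, 139.0], 3), ([388.0, 148.0], 50), ([381.0, 158.0], 114), ([396.0, 157.0], 163), ([378.0, 183.0], 372), ([215.0, 173.0], 8), ([214.0, 178.0], 4), ([322.0, 252.0], 15), ([157.0, 331.0], 2422), ([244.0, 305.0], 3), ([234.0, 307.0], 4), ([240.0, 306.0], 3), ([292.0, 314.0], 3), ([188.0, 326.0], 8), ([227.0, 336.0], 100), ([189.0, 365.0], 457), ([145.0, 364.0], 29), ([234.0, 368.0], 181), ([227.0, 377.0], 503), ([184.0, 378.0], 64), ([251.0, 371.0], 5)]
200  97  94  91  84  80  81  81  97 119 132 131 126 122 121 117 110 101  99  99  99 101  98  96  96  97  95  95  95  98  96  95  96  95  99  96  95  98  98
201  99  91  87  85  77  66  74 10
[... 6385 characters left out ...]
 130 110  95  96  94  93  89  72  50  41  45  54  63  62  63  64  70  86 105 110 114 107 102  94  88  88  85  86  85  89  90  91  90
243  96 109 128 142 143 129 106  99  95  96  92  86  70  49  38  45  56  61  64  63  63  74  91 104 110 107 104  98  93  91  87  85  88  86  88  88  86  90
244 102 123 140 145 134 120 103  97  95  95  93  81  64  43  36  47  58  63  63  67  69  81  98 107 110 104 100  93  90  92  92  88  89  86  86  89  89  90
245 117 138 144 138 120 105  98  96  93  95  92  77  57  41  39  54  59  60  63  69  74  91 103 110 106 103  94  88  90  90  91  91  89  90  87  88  89  89
[[306.0, 203.0], [330.0, 217.0], [301.0, 257.0], [276.0, 240.0], [296.0, 239.0], [298.0, 247.0]]
[]
```

The drum floor reads uniform in the top view. Its sunlit crescent is about 190, while stones in the sun read 205 or more with a shadow, so the drum looks empty. There is no white blob outside the tray. The grip is steady and nothing is loading the clip, so I'm handing in.

```bash
python3 -c "
from g import *
rows([(.5570,-.0116,.2292)],-.159)
print(env.hand_in())"
```

```text
t 23.95 tcp [ 0.557  -0.0117  0.2294] yaw_y -0.159 tilt [ 0.e+00 -1.e-04 -1.e+00] F [ 0.7 -0.1 -2.6] gap 0.0277 q [-0.16  0.28 -0.01  1.29 -0.    1.56]
[0.0001, 0.0, 0.0002] rz -0.0
the job is handed in; nothing more can be done
None
```

I handed the job in at about 24 s, and no verdict was returned: the drum is emptied and upright, and the spread clip is held centred at the groove with no measurable contact force, but I saw only four of the five stones in the tray; the fifth I assume lies hidden under the drum.

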